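Zero the gauge and hold the bore probe centred in the carburettor

TASK

Set up the bore gauge while its probe is still parked in the stand: on the gauge box press the large round key fully down and let it up, then do the same with the square key, and leave the small round key alone. Then lift the probe out of the stand by its handle and lower its stem, upright, about 45 mm (half the stem) into the carburettor's open bore without touching the carburettor at all. Finish while holding the probe still and centred in the bore with the gripper, and leave everything else on the bench where it is.

Things in the scene. Friction and masses are not known exactly. Their poses are not given: they have to be found in the camera images.
- gauge: Bore gauge: grey box fixed on the bench, 115 mm (its x) by 190 mm (its y), flat top 55 mm above the bench; its blank black display is on its -x face. Origin under its centre, z up. On top three grey keys in a row along its y, 55 mm apart; their order varies.
- key_large_top (a point): Centre of the top face of the large round key (32 mm diameter cap in a black round 48 mm housing), 77 mm above the bench when up. Pressed straight down.
- key_large (a joint): Travel of the large round key: 0 up, 0.006 m fully down. Spring: 1.5 N to start moving, 5 N fully down; comes up by itself. Counts as pressed beyond 0.004, as up below 0.002.
- key_square_top (a point): Centre of the top face of the square key (26 by 26 mm cap in a black square 42 mm housing), 77 mm above the bench when up. Pressed straight down.
- key_square (a joint): Travel of the square key, same spring and values as the large round key.
- key_small_top (a point): Centre of the top face of the small round key (16 mm diameter cap in a black round 32 mm housing), 77 mm above the bench. To be left alone.
- key_small (a joint): Travel of the small round key, same spring and values. Must stay up.
- stand: Probe stand fixed on the bench: steel foot 90 by 90 mm, two aluminium cheeks and an 80 by 70 mm top plate, 12 mm thick, whose top is 96 mm above the bench, with a 19 mm hole at its centre. Origin under its centre, z up.
- probe: Loose bore probe, 0.13 to 0.25 kg: round steel stem 12 mm thick, 90 mm long, with a dark ring half way up (45 mm from the tip), under a round grey handle 34 mm thick, 60 mm long. Origin at the stem's tip, z towards the handle. It starts upright on the stand's axis, stem in the hole, handle's lower end on the top plate: tip 6 mm, handle 96 to 156 mm above the bench.
- probe_handle (a point): Middle of the probe's handle, on the axis, 120 mm from the tip.
- carb: Aluminium carburettor bolted upright to a 100 by 80 mm plate that is fixed on the bench; its throat runs along its x, 98 mm overall. A round tower of 42 mm outer diameter stands up in the middle and is open at the top. Origin under the tower's axis at bench height, z up.
- bore_mouth (a point): Centre of the open mouth of the carburettor's vertical bore, at the tower's top, 115 mm above the bench. Bore 28 mm in diameter, 60 mm deep, straight down; z up along the bore.
- piston: Bystander: aluminium piston, 52 mm diameter, 45 mm high, standing. Origin under its centre.
- bearing: Bystander: steel bearing ring, 52 mm diameter, 15 mm high, lying flat. Origin under its centre.
- spray_can: Bystander: spray can, 66 mm diameter, 190 mm high, standing. Origin under its centre.
- jar: Bystander: glass jar with steel cap, 60 mm diameter, 75 mm high. Origin under its centre.
- screwdriver: Bystander: screwdriver 200 mm long, lying along its x. Origin under its middle.
- caliper: Bystander: steel vernier caliper 200 mm long, lying along its x, up to 14 mm high. Origin under its middle.
- pen: Bystander: marker pen 120 mm long on the clipboard. Origin under its middle.
There are look-alikes about, which are no part of the job. What is meant by the probe is not green, and is the larger of those in its own colour.

How it is judged:
By the outcome, as a careful person would: the job done as asked, in the order asked, and still so for the second after the job is handed in, while the arm keeps its last pose, push and grip.
It also fails if it takes over 54 s, if anything falls off the work surface, if the arm or the gripper's body presses on something with over 40 N, if the wrist force passes 120 N, or if a joint passes its speed limit or range.

ROBOT

A 6-joint arm with a two-finger parallel gripper is mounted at the origin on the work surface. World frame = base frame: x ahead of the robot, y to its left, z up, the work surface at z = 0. Lengths are in mm, angles in rad, forces in N, time in s.
With the tool pointing down it reaches from about 350 to 975 mm from the base axis. Payload 7.1 kg.
Tool frame: the origin (TCP) lies on the front face of the gripper's body, between the roots of the fingers; the fingertips stand 80 mm ahead of it and the grasp point (between the pads) lies 61 mm ahead of it (env.tips_ahead is the distance from the TCP to the fingertips, in mm); z points along the fingers, y is the line along which they close (so a half turn about z gives the same grasp; the last joint's range is limited). The gripper opens to 88 mm and grips with 3 to 60 N. Pads are 20 mm wide; open, the fingers measure 115 mm over their backs; the gripper's body (75 mm by 178 mm) begins 61 mm behind the grasp point.
Start: joints at [1.216, 0.423, 1.63, -0, 1.089, -0.019], TCP at [205.921, 590.086, 302.675] pointing down, gripper open.
Joint ranges: [-3, 3], [-0.9, 2.11], [0.09, 2.58], [-1.31, 4.45], [0.11, 2.69], [-2.54, 2.54]. Speed limits (rad/s): [2.39, 2.39, 3.01, 3.14, 3.14, 3.14].

INTERFACE

Orientations are given as a unit quaternion [x, y, z, w].
In Python, from station import env, set_gripper, viewer, workorder gives the robot as it stands. Calls block until the motion is done:
- env.reach(position, orientation): joint-space move of the TCP to a pose.
- env.move_l(position, rot=None, rate=150, f_stop=None): straight line of the TCP; rot=None keeps the orientation; rate is the mean speed in mm/s. With f_stop (N) it stops when the force on the tool has changed by that much, and returns True; else False.
- env.move_joints(angles): joint-space move.
- set_gripper(opening): finger opening in mm; the grip force is fixed at half the most; returns when the fingers have stopped.
- env.hold(seconds).
- env.ik(position, orientation): joint angles nearest the present ones, or None.
- env.read_state(): the state.
- viewer.camera(name): name is "scene" or "side" or "wrist"; returns the picture (420x560x3 uint8, blue, green, red); there is no depth.
- viewer.camera_params(name): a dict with "fx", "fy", "cx", "cy" (pixels), "pose" (4x4, takes a point from camera to world coordinates); the wrist camera has in their place "tool_from_camera" (4x4, takes a point from camera to tool coordinates, whose origin is the TCP and whose axes are the flange's). Camera axes: x right, y up, looking along -z (the intrinsics and any distortion apply to the point x, -y, -z); pixel columns grow to the right and rows downward; lengths in mm; the calibration is good to about 2 mm. A picture is of the moment at which its call begins: read the wrist's pose just before it. camera_params takes no time and is no camera call.
A pose or a line that the arm cannot do raises env.IKError and nothing moves.
- workorder.sign_off(): hands the job in; it is judged then, once.
The state is a dict: "time_s": time; "qpos": joint angles; "dq": joint speeds; "tau": joint torques, N m; "tool_pos": TCP position; "orientation": TCP orientation; "force": force on the tool from outside, world axes, zero at the start; "wrist_torque": the same for the moment, N m; "width": finger opening in mm; "grip_force": force on a finger pad.
Only numpy, scipy, OpenCV 4.12 (cv2) and the standard library are available. Lean on these libraries where they do the work, as an engineer would, in place of code of your own. Each camera call takes 0.05 s, during which the arm holds its last target. There are 200 camera calls.

## Working session

There is one attempt and no reset: what is moved stays moved. The work goes in short steps, each a Python script; the robot and the scene stay as the last script left them, time stands still between calls to the robot, and variables do not carry over. Pictures are saved under pics/ and viewed, at most 10 in all, crops included, and the job is handed in when it is done.

```bash
ls; mkdir -p pics
python3 - <<'E'
from station import env, set_gripper, viewer, workorder
import cv2
for n in("scene","side","wrist"):
    cv2.imwrite(f"pics/{n}0.png",viewer.camera(n)); print(n,viewer.camera_params(n))
s=env.read_state();print(s["time_s"],s["orientation"])
E
```

```text
pics
scene {'fx': 485.4108021814411, 'fy': 485.4108021814411, 'cx': 280.6148008303323, 'cy': 211.28733360925906, 'pose': array([[-2.26789857e-01, -6.91866973e-01,  6.85482642e-01,
         1.33354797e+03],
       [ 9.73904305e-01, -1.54768115e-01,  1.66003723e-01,
         1.71769642e+02],
       [-8.76163650e-03,  7.05242456e-01,  7.08912062e-01,
         8.60878169e+02],
       [ 0.00000000e+00,  0.00000000e+00,  0.00000000e+00,
         1.00000000e+00]])}
side {'fx': 543.1330206766892, 'fy': 543.1330206766892, 'cx': 284.39622036336664, 'cy': 200.2133861991074, 'pose': array([[-9.95938558e-01,  4.61642814e-02, -7.72997261e-02,
         4.76165293e+02],
       [-8.99836267e-02, -5.39492965e-01,  8.37168017e-01,
         1.28419094e+03],
       [-3.05539854e-03,  8.40723617e-01,  5.41455875e-01,
         9.52131180e+02],
       [ 0.00000000e+00,  0.00000000e+00,  0.00000000e+00,
         1.00000000e+00]])}
wrist {'fx': 356.5995988977072, 'fy': 356.5995988977072, 'cx': 272.5978209505258, 'cy': 207.54044169058065, 'tool_from_camera': array([[-1.05884629e-03,  9.66649189e-01,  2.56101982e-01,
         6.91493490e+01],
       [ 9.99999439e-01,  1.02085730e-03,  2.81273944e-04,
         4.77903375e-01],
       [ 1.04496529e-05,  2.56102136e-01, -9.66649728e-01,
        -8.17560279e+01],
       [ 0.00000000e+00,  0.00000000e+00,  0.00000000e+00,
         1.00000000e+00]])}
0.15 [ 1.67118982e-01  9.85936536e-01 -6.16572163e-04 -1.10948779e-04]
```

View pics/scene0.png

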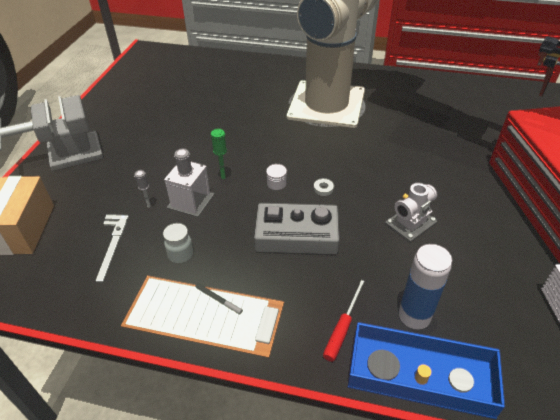

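View pics/side0.png

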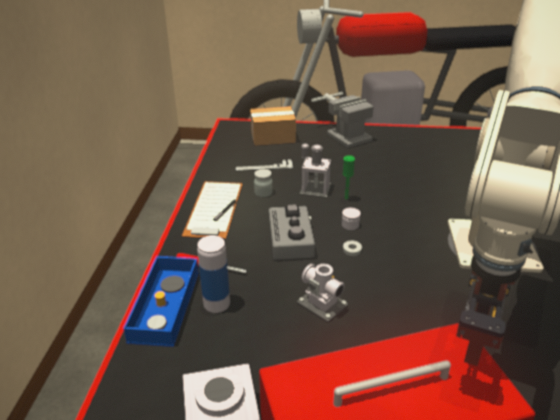

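The scene picture shows these candidates for the probe: a grey handle in the stand at (183,158), a smaller grey one at (141,178), and a green one at (219,140). I choose the one in the stand. The keys are square (273,213), small (297,215) and large (321,213). The carburettor is at (411,210). Next is a close crop to check.

```bash
cat > h.py <<'E'
from station import env, set_gripper, viewer, workorder
import numpy as np, cv2
from scipy.spatial.transform import Rotation as R
def ray(n,u,v,T=None):
    p=viewer.camera_params(n); T=p["pose"] if T is None else T
    d=T[:3,:3]@np.array([(u-p["cx"])/p["fx"],-(v-p["cy"])/p["fy"],-1]); return T[:3,3],d
def atz(n,u,v,z,T=None):
    o,d=ray(n,u,v,T); return o+d*(z-o[2])/d[2]
def proj(n,P,T=None):
    p=viewer.camera_params(n); T=p["pose"] if T is None else T
    q=T[:3,:3].T@(np.asarray(P,float)-T[:3,3]); return np.array([p["cx"]-p["fx"]*q[0]/q[2],p["cy"]+p["fy"]*q[1]/q[2]])
def wristT():
    s=env.read_state(); M=np.eye(4); M[:3,:3]=R.from_quat(s["orientation"]).as_matrix(); M[:3,3]=s["tool_pos"]
    return M@viewer.camera_params("wrist")["tool_from_camera"]
def down(yaw): # tool y axis along yaw+90deg, z down
    return (R.from_euler("z",yaw)*R.from_quat([1,0,0,0])).as_quat()
E
python3 - <<'E'
from h import *
a=cv2.imread("pics/scene0.png");b=cv2.imread("pics/side0.png")
f=lambda i,x,y,w,h,s:cv2.resize(i[y:y+h,x:x+w],(w*s,h*s),interpolation=cv2.INTER_CUBIC)
m=np.zeros((600,800,3),np.uint8)
m[:300,:400]=f(a,120,120,100,75,4)   # scene left
m[:300,400:]=f(a,250,190,100,75,4)
m[300:,:400]=f(a,375,170,100,75,4)
m[300:,400:]=f(b,275,250,100,75,4)
cv2.imwrite("pics/mos.png",m)
for n,u,v,z in [("scene",183,155,156),("side",317,151,156),("scene",273,211,77),("scene",297,213,77),("scene",321,211,77),("scene",411,188,115),("side",321,269,115),("scene",141,175,100)]: print(n,u,v,atz(n,u,v,z).round())
E
```

```text
scene 183 155 [ 522. -256.  156.]
side 317 151 [ 513. -241.  156.]
scene 273 211 [578. -29.  77.]
scene 297 213 [573.  26.  77.]
scene 321 211 [555.  78.  77.]
scene 411 188 [475. 269. 115.]
side 321 269 [482. 283. 115.]
scene 141 175 [ 551. -361.  100.]
```

View pics/mos.png

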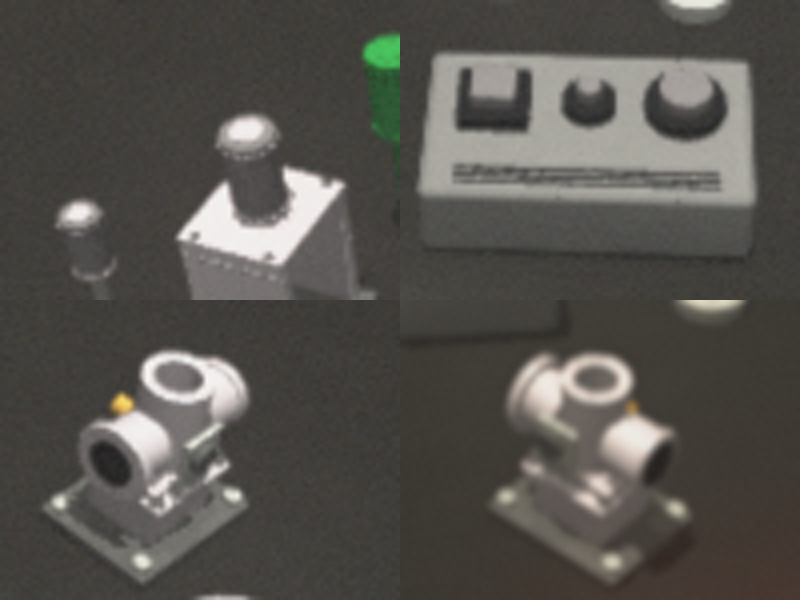

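The crop confirms it: the probe in the stand, with its top at about (182,153), is clearly thicker than the small grey one. The bore mouth is at scene (420,189) and side (325,269). Next I look with the wrist camera over the carburettor and then over the gauge.

Run:
```python
from h import *
for n,u,v,z in [("scene",182,152.7,156),("side",317,148.5,156),("scene",273.7,211.2,77),("scene",297,211,77),("scene",321.8,212,77),("scene",419.7,189,115),("side",325,269.5,115)]: print(n,u,v,atz(n,u,v,z).round())
m=np.zeros((420,1120,3),np.uint8)
k1=atz("scene",273.7,211.2,77);k2=atz("scene",321.8,212,77);g=(k1+k2)/2; d=k2-k1; gy=np.arctan2(d[1],d[0]); print(g,gy)
c=(atz("scene",419.7,189,115)+atz("side",325,269.5,115))/2
Ts=[]
for i,(p,z,yaw) in enumerate([(c,300,2.2),(g,290,gy)]):
    env.reach([p[0],p[1],z],down(yaw)); T=wristT(); Ts.append(T); im=viewer.camera("wrist")
    cv2.imwrite(f"pics/w{i}.png",im); m[:,560*i:560*i+560]=im
    print(env.read_state()["time_s"],env.read_state()["qpos"],proj("wrist",p,T))
    set_gripper(0) if i==0 else None
np.save("Ts.npy",Ts); cv2.imwrite("pics/wm.png",cv2.resize(m,(800,300),interpolation=cv2.INTER_AREA))
g=[cv2.cvtColor(m[:,560*i:560*i+560],cv2.COLOR_BGR2GRAY) for i in(0,1)]
```

```text
scene 182 152.7 [ 514. -262.  156.]
side 317 148.5 [ 514. -258.  156.]
scene 273.7 211.2 [579. -27.  77.]
scene 297 211 [567.  24.  77.]
scene 321.8 212 [557.  80.  77.]
scene 419.7 189 [474. 288. 115.]
side 325 269.5 [472. 284. 115.]
[568.05704775  26.41605793  77.        ] 1.7674232621416828
1.7 [ 5.24112968e-01  3.21685814e-01  1.79220987e+00  2.25706339e-04
  1.02754424e+00 -1.06718925e-01] [271.34871742 207.10392541]
4.1667 [ 2.74519102e-02  3.56218024e-01  1.76708886e+00  3.31283882e-04
  1.01828504e+00 -1.71024812e-01] [271.76798462 199.1818086 ]
```

View pics/w0.png

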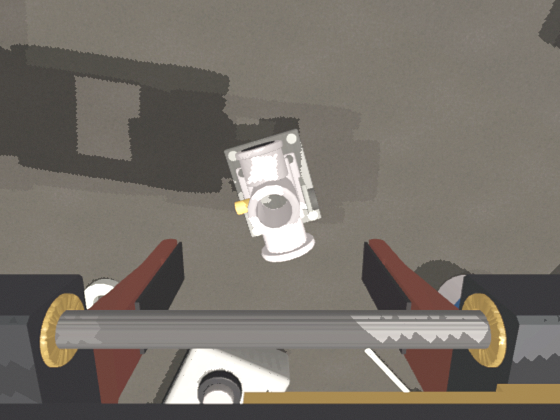

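View pics/w1.png

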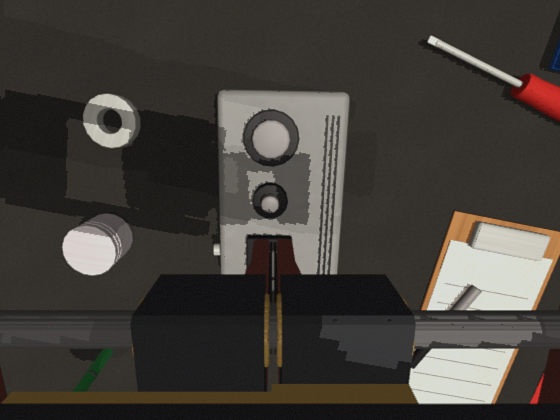

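w0 shows the bore mouth at about (273.5,209). w1 shows the large key top at (271,139), the small key at (270,204), and the square key hidden behind the closed fingers. The predictions agree to 1–3 mm, so I press the keys now.

Run:
```python
from h import *
Ts=np.load("Ts.npy")
bore=atz("wrist",273.5,209,115,Ts[0]); L=atz("wrist",271,139,77,Ts[1]); S=atz("wrist",270,204,77,Ts[1])
print(bore,L,S,np.linalg.norm(L-S))
k1=atz("scene",273.7,211.2,77)
u=L-k1; u/=np.linalg.norm(u); Q=L-110*u; print("square",Q,k1,np.arctan2(u[1],u[0]), "small pred",L-55*u)
Q=(Q+k1)/2
q=env.read_state()["orientation"]; t=env.tips_ahead; print(t)
for P in (L,Q):
    env.reach([P[0],P[1],77+t+20],q); env.move_l([P[0],P[1],77+t+3],rate=60)
    f0=env.read_state()["force"][2]
    hit=env.move_l([P[0],P[1],70+t],rate=20,f_stop=9); s=env.read_state()
    print(hit,s["tool_pos"][2]-t,s["force"][2]-f0,s["time_s"])
    env.hold(.15)
    env.move_l([P[0],P[1],77+t+20],rate=80)
# view probe
p=np.array([514,-260,156.]); set_gripper(80)
env.reach([p[0],p[1],325],down(np.arctan2(p[1],p[0])+np.pi/2)); T=wristT(); np.save("Tp.npy",T)
cv2.imwrite("pics/w2.png",viewer.camera("wrist")); print(env.read_state()["time_s"],env.read_state()["qpos"],proj("wrist",p,T))
```

```text
[475.521492   285.99237004 115.        ] [557.64674981  75.67298583  77.        ] [567.40030874  21.97862344  77.        ] 54.57303788252396
square [579.73887237 -32.0857174   77.        ] [578.74352573 -27.23071705  77.        ] 1.773009069411767 small pred [568.69281109  21.79363422  77.        ]
80.0
True 71.32037108920795 6.831428111955559 5.6417
True 71.35793087283858 5.094487174705638 7.6917
10.7333 [-4.87215925e-01  3.27388521e-01  1.72183607e+00  2.94663550e-04
  1.09428333e+00 -2.09091741e-02] [272.89379956 214.03190252]
```

View pics/w2.png

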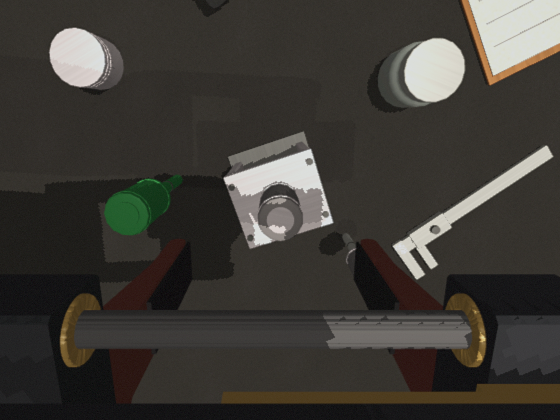

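w2 shows the probe's top centre at about (280.5,219), with the small grey look-alike partly hidden behind the right finger near (348,250) and the green one at (127,213). I locate the neighbours before choosing the closing direction.

Run:
```python
from h import *
T=np.load("Tp.npy"); 
p=atz("wrist",280.5,219,156,T); print("probe",p)
def tri(n1,a,n2,b,Tb=None):
    (o,d),(o2,d2)=ray(n1,*a),ray(n2,*b,Tb); d/=np.linalg.norm(d);d2/=np.linalg.norm(d2)
    x=np.linalg.lstsq(np.c_[d,-d2],o2-o,rcond=None)[0]; A=o+x[0]*d;B=o2+x[1]*d2
    return (A+B)/2,np.linalg.norm(A-B)
print("probe tri scene/side",tri("scene",(182,152.7),"side",(317,148.5)))
print("probe tri scene/wrist",tri("scene",(182,152.7),"wrist",(280.5,219),T))
print("green top",tri("scene",(218.5,132),"wrist",(127,214),T))
print("green base",atz("scene",222,178,0))
print("small top",tri("scene",(140,173.5),"side",(305.5,147)))
print("small base",atz("scene",149,206,0), "wrist seen",atz("wrist",350,250,60,T),atz("wrist",335,240,0,T))
print(R.from_quat(env.read_state()["orientation"]).as_matrix().round(2))
```

```text
probe [ 517.26076676 -265.87674829  156.        ]
probe tri scene/side (array([ 513.70018187, -261.92762732,  154.55327513]), np.float64(1.543429021682956))
probe tri scene/wrist (array([ 516.85304751, -262.9617325 ,  158.09062541]), np.float64(4.724884626964932))
green top (array([ 414.33410158, -209.37520073,  150.84218742]), np.float64(7.184639692815371))
green base [ 412.55686346 -212.29377261    0.        ]
small top (array([ 555.29222743, -359.81798902,  107.68098769]), np.float64(0.9053966623701989))
small base [ 555.60701557 -360.08412443    0.        ] wrist seen [ 555.52491713 -354.8550163    60.        ] [ 5.46206995e+02 -3.62304036e+02  5.68434189e-14]
[[ 0.45  0.89 -0.  ]
 [ 0.89 -0.45  0.  ]
 [ 0.   -0.   -1.  ]]
```

Run:
```python
from h import *
x,y=516.3,-264.5; q=env.read_state()["orientation"]
env.move_l([x,y,260],rate=150); env.move_l([x,y,190],rate=80)
set_gripper(0); s=env.read_state(); print(s["width"],s["grip_force"],s["force"],s["time_s"])
env.move_l([x,y,340],rate=100); s=env.read_state(); print(s["width"],s["grip_force"],s["force"],s["time_s"])
b=(475.5,286.0)
env.reach([b[0],b[1],340],down(np.arctan2(b[1],b[0])+np.pi/2)); env.hold(.3)
T=wristT(); np.save("Tb.npy",T); m=[viewer.camera(n) for n in("wrist","scene","side")]
for n,i in zip("wsd",m): cv2.imwrite(f"pics/b_{n}.png",i)
print(env.read_state()["time_s"],s["tool_pos"])
tip=[*b,340-190+6]; mou=[*b,115]
for n,t in(("wrist",T),("scene",None),("side",None)): print(n,proj(n,tip,t),proj(n,mou,t))
o=np.zeros((600,800,3),np.uint8)
o[:,:400]=cv2.resize(m[0][130:310,210:330],(400,600),interpolation=cv2.INTER_CUBIC)
for k,(i,n) in enumerate(((m[1],"scene"),(m[2],"side"))):
    c=proj(n,mou).astype(int); a=i[c[1]-60:c[1]+15,c[0]-50:c[0]+50]; print(n,"origin",c-[50,60])
    o[300*k:300*k+300,400:]=cv2.resize(a,(400,300),interpolation=cv2.INTER_CUBIC)
cv2.imwrite("pics/bm.png",o)
```

```text
33.59639600633439 29.99947965145111 [ 0.10227393 -0.30257258  0.4044045 ] 13.1167
33.65590249213248 29.998796582221985 [-0.11858172  0.1323969  -1.5974992 ] 14.7667
17.2083 [ 516.06644321 -264.37009051  339.26960353]
wrist [271.64944066 205.91880132] [271.75336085 194.21080485]
scene [422.30929748 175.4730096 ] [418.71720398 189.20425428]
side [324.23740202 256.31593532] [323.603962   269.87520256]
scene origin [368 129]
side origin [273 209]
```

View pics/bm.png

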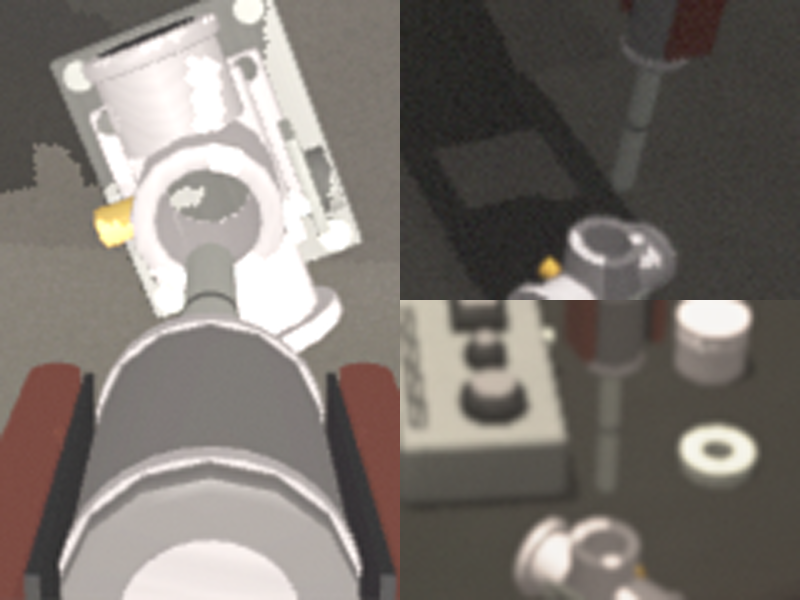

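bm shows the probe held upright. The tip is at wrist (273.3,210), scene (423.8,176) and side (324.5,256). The bore mouth is at wrist (272.7,196), scene (418.8,189) and side (324.8,270). There is an offset of a few mm, so I come down to just above the mouth for a sharper comparison.

Run:
```python
from h import *
b=(475.5,286.0)
env.move_l([*b,308],rate=80); env.hold(.3)
s=env.read_state(); print(s["tool_pos"],s["time_s"],s["force"])
T=wristT(); np.save("Tb2.npy",T); m=dict((n,np.mean([viewer.camera(n).astype(float) for _ in range(3)],0).astype(np.uint8)) for n in("wrist","scene","side"))
t=s["tool_pos"]; o=np.zeros((600,800,3),np.uint8)
for n,i in m.items(): cv2.imwrite(f"pics/c_{n}.png",i)
for n,tt in(("wrist",T),("scene",None),("side",None)): print(n,proj(n,[t[0],t[1],t[2]-184],tt),proj(n,[*b,115],tt))
o[:,:400]=cv2.resize(m["wrist"][160:250,240:300],(400,600),interpolation=cv2.INTER_CUBIC)
for k,n in enumerate(("scene","side")):
    c=proj(n,[*b,115]).astype(int)-[25,25]; print(n,"origin",c)
    a=cv2.resize(m[n][c[1]:c[1]+37,c[0]:c[0]+50],(400,300),interpolation=cv2.INTER_CUBIC)
    o[300*k:300*k+300,400:]=cv2.convertScaleAbs(a,alpha=1.4)
for g in range(0,600,50): o[g,:,:]=o[g,:,:]//2+np.uint8([0,60,0]); 
for g in range(0,800,50): o[:,g,:]=o[:,g,:]//2+np.uint8([0,60,0])
cv2.imwrite("pics/cm.png",o)
```

```text
[475.66810992 286.08369457 308.44289339] 18.0583 [-0.4551369   0.10117475 -2.114912  ]
wrist [271.51404705 206.52062038] [271.300461  203.4983333]
scene [419.56329481 186.16110505] [418.71720398 189.20425428]
side [323.67563544 266.81265327] [323.603962   269.87520256]
scene origin [393 164]
side origin [298 244]
```

View pics/cm.png

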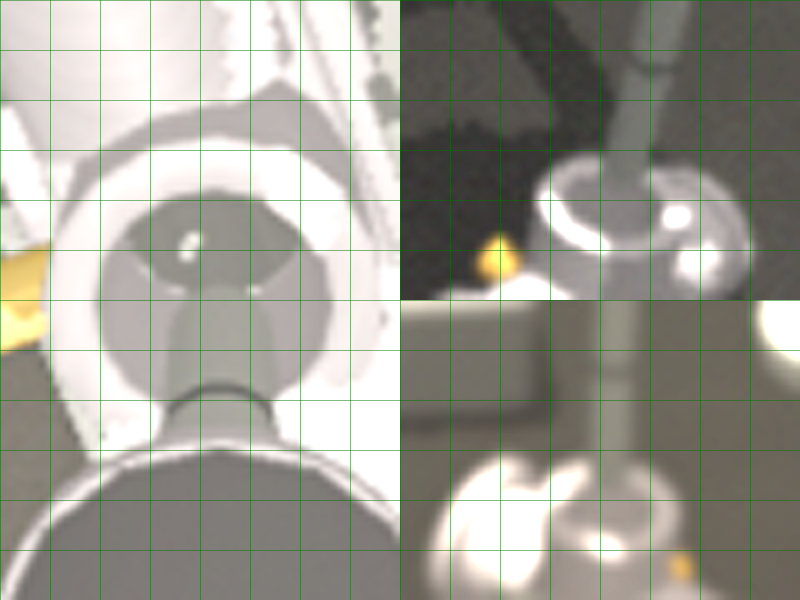

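cm shows the tip near wrist (273.2,210.2), with the bore centre at wrist (272.1,205.7). In the scene the tip is about (421,186) and the mouth (418.9,189.6). In the side view the tip is about (324.7,267) and the mouth (324.8,270). Wrist and scene disagree, so I fit it numerically.

Run:
```python
from h import *
T=np.load("Tb2.npy"); t=np.array([475.67,286.08,308.44])
Rt=R.from_quat(env.read_state()["orientation"]).as_matrix(); print("tool x,y,z\n",Rt.T.round(4))
for nm,uv,z in(("tip",(273.15,210.25),124.4),("ring",(273,226),169.4),("mouth",(272.1,205.6),115)):
    P=atz("wrist",*uv,z,T); print("wrist",nm,P.round(1),(Rt.T@(P-t)).round(1))
# stem edges in scene / side : row profiles, gradient peaks
for n in("scene","side"):
    g=cv2.cvtColor(cv2.imread(f"pics/c_{n}.png"),cv2.COLOR_BGR2GRAY).astype(float)
    print(n)
    for z in (130,145,160,169.4,180,195):
        u,v=proj(n,[*t[:2],z]); r=int(round(v)); row=g[r-1:r+2].mean(0)
        # exact axis column on row r
        u2,v2=proj(n,[*t[:2],z+5]); uu=u+(u2-u)*(r-v)/(v2-v)
        c=int(round(uu)); print(z,r,uu.round(2),c-9,row[c-9:c+10].astype(int))
```

```text
tool x,y,z
 [[-0.5154  0.8569  0.    ]
 [ 0.8569  0.5154  0.    ]
 [ 0.      0.     -1.    ]]
wrist tip [478.3 284.2 124.4] [ -3.    1.3 184. ]
wrist ring [477.2 285.5 169.4] [ -1.3   1.  139. ]
wrist mouth [476.9 284.8 115. ] [ -1.7   0.4 193.4]
scene
130 184 420.13 411 [ 60  84  97 111 114 116 111  89  82  82  84  85  88  89  84  83  85  88
  84]
145 179 421.44 412 [46 41 41 42 44 43 45 63 76 82 83 84 83 69 63 62 61 61 60]
160 174 422.74 414 [41 41 41 41 43 54 65 77 81 80 80 80 73 63 60 59 60 61 61]
169.4 171 423.53 415 [40 43 52 57 59 61 63 68 72 75 76 76 67 60 60 59 59 60 60]
180 167 424.58 416 [59 60 60 59 59 60 70 78 82 84 85 83 72 62 59 59 60 59 60]
195 162 425.88 417 [59 60 60 59 60 61 65 76 82 84 85 85 76 64 61 61 60 61 60]
side
130 265 323.76 315 [104 129 165 180 177 170 141 109 101 102 104 112 121 120 111  99  84  75
  72]
145 260 323.99 315 [ 69  70  72  72  73  75  83  94 101 102 100  91  80  74  73  73  73  73
  73]
160 255 324.23 315 [ 58  57  63  70  73  75  82  93  99 101 100  93  80  74  74  74  74  74
  74]
169.4 252 324.37 315 [60 62 69 73 73 74 76 83 90 92 92 87 79 75 74 74 74 74 74]
180 248 324.55 316 [ 69  72  74  73  74  79  89  99 103 103  98  86  77  73  73  73  74  74
  74]
195 243 324.79 316 [ 74  73  74  74  74  76  86  98 103 104 100  90  78  73  73  73  74  73
  74]
```

Run:
```python
from h import *
from scipy.ndimage import map_coordinates, gaussian_filter
Ts=np.load("Ts.npy"); a=np.linspace(0,2*np.pi,120,endpoint=False); ca=np.c_[np.cos(a),np.sin(a)]
for n,f,T in(("scene","scene0",None),("side","side0",None),("wrist","w0",Ts[0])):
    g=gaussian_filter(cv2.cvtColor(cv2.imread(f"pics/{f}.png"),cv2.COLOR_BGR2GRAY).astype(float),.5)
    def ring(x,y,r):
        uv=np.array([proj(n,[x+r*c,y+r*s,115],T) for c,s in ca[::2]]); return map_coordinates(g,[uv[:,1],uv[:,0]],order=1)
    res=[]
    for x in np.arange(468,484,1.):
        for y in np.arange(279,294,1.):
            rim=ring(x,y,17.5); inn=ring(x,y,10)
            res.append((rim.mean()-rim.std()-inn.mean(),x,y))
    res.sort(reverse=True); w=np.array(res[:8]); print(n,w[0],w[:,1:].mean(0),w[7,0])
```

```text
Traceback (most recent call last):
  File "h.py", line 10, in proj
    p=viewer.camera_params(n); T=p["pose"] if T is None else T
ValueError: time passes only in moves, steps and waits
```

```bash
sed -i 's/viewer.camera_params(n)/cp(n)/; s/^def ray/import functools\ncp=functools.lru_cache(None)(viewer.camera_params)\ndef ray/' h.py
python3 - <<'E'
from h import *
from scipy.ndimage import map_coordinates, gaussian_filter
Ts=np.load("Ts.npy"); a=np.linspace(0,2*np.pi,60,endpoint=False); ca=np.c_[np.cos(a),np.sin(a)]
for n,f,T in(("scene","scene0",None),("side","side0",None),("wrist","w0",Ts[0])):
    g=gaussian_filter(cv2.cvtColor(cv2.imread(f"pics/{f}.png"),cv2.COLOR_BGR2GRAY).astype(float),.5)
    def ring(x,y,r):
        uv=np.array([proj(n,[x+r*c,y+r*s,115],T) for c,s in ca]); return map_coordinates(g,[uv[:,1],uv[:,0]],order=1)
    res=[]
    for x in np.arange(468,484,1.):
        for y in np.arange(279,294,1.):
            rim=ring(x,y,17.5); inn=ring(x,y,10)
            res.append((rim.mean()-rim.std()-inn.mean(),x,y))
    res.sort(reverse=True); w=np.array(res[:8]); print(n,w[0],w[:,1:].mean(0),w[7,0])
print(env.read_state()["time_s"])
E
```

```text
scene [ 91.33896275 474.         287.        ] [474.  287.5] 84.68960605025757
side [ 64.02236766 476.         284.        ] [475.875 284.125] 58.72942522564102
wrist [ 77.84269612 479.         285.        ] [478.25  284.875] 73.18593527798839
18.5083
```

The measurements now agree: the stem axis is within about 1 mm of the bore axis (y −0.7, x about +0.4). I apply that correction and lower the probe.

Run:
```python
from h import *
b=(475.1,286.7)
env.move_l([*b,308],rate=30); f0=env.read_state()["force"]
hit=env.move_l([*b,253.9],rate=30,f_stop=5); env.hold(.4)
s=env.read_state(); print(hit,s["tool_pos"],s["time_s"],s["force"]-np.array(f0),s["width"])
T=wristT(); o=np.zeros((600,800,3),np.uint8)
m=dict((n,np.mean([viewer.camera(n).astype(float) for _ in range(3)],0).astype(np.uint8)) for n in("wrist","scene","side"))
o[:,:400]=cv2.resize(m["wrist"][160:280,230:310],(400,600),interpolation=cv2.INTER_CUBIC)
for k,n in enumerate(("scene","side")):
    c=proj(n,[*b,115]).astype(int)-[25,25]
    o[300*k:300*k+300,400:]=cv2.resize(m[n][c[1]:c[1]+37,c[0]:c[0]+50],(400,300),interpolation=cv2.INTER_CUBIC)
    print(n,c,proj(n,[*s["tool_pos"][:2],115]))
cv2.imwrite("pics/dm.png",o)
```

```text
False [475.10170177 286.69985832 253.93016433] 21.1083 [ 0.47548404 -0.25134473  0.48882753] 33.40885463776527
scene [394 164] [419.03869479 189.13347685]
side [298 245] [323.76342189 270.07548606]
```

View pics/dm.png

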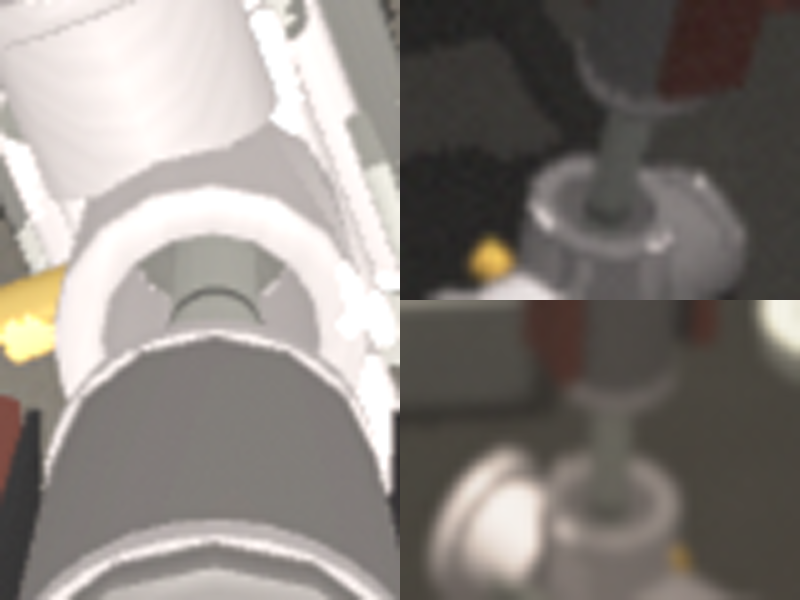

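dm shows the stem inside the bore with its ring at mouth level: wrist crop ring (217,333) against bore centre (210,340), which is about 1 mm. It is centred in the scene and side crops too, with no contact force, so I hand in.

```bash
python3 -c "
from h import *
env.hold(.5); s=env.read_state(); print(s['time_s'],s['force'],abs(np.array(s['dq'])).max(),workorder.sign_off())"
```

```text
the job is handed in; nothing more can be done
22.0583 [ 1.009982   -0.54526097 -2.01505074] 0.0014898227274619993 None
```

I handed the job in at 22.1 s. The large key and then the square key were each pressed about 5.7 of their 6 mm and released. The probe is held still and upright, about 45 mm into the bore, within about 1 mm of its centre, with no sign of contact in the force reading or the pictures.

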